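# Slide the long sample plate out over the ledge's end

## Task

Nothing can get under the long plain steel plate while it lies flat on the black ledge. With the fingertips, push it along its own lane towards the ledge's open end, the one without the crossbar, until about a third of the plate sticks out beyond that end, and leave it lying there flat. Only push it, never lift it, and leave the short plate with the hole and everything else where they are.

Things in the scene. Friction and masses are not known exactly. Their poses are not given: they have to be found in the camera images.
- ledge: fixed black slab on two feet, 134 mm wide (its x), y from -160 to +150 mm, top 50 mm above the bench. Three aluminium rails, 6 wide, 5 high, along y at x = -64, 0, +64 leave two lanes 58 mm wide, centred at x = -32 and +32. Closed end: crossbar 6 mm thick, 12 mm high at y = -157. Open end, to push towards: y = +150, no stop, overhangs its foot 72 mm. Origin: at bench height, z up
- long_plate: the plate to push: plain flat steel, 50 mm wide (its x), 120 mm long (its y), 6 mm thick, about 0.3 kg, lying in one of the two lanes (either one), its y along the lane in the same direction as the ledge's y. Origin: centre of its underside. Slides with dry friction, 8 mm of side play
- short_plate: steel plate 50 mm wide, 75 mm long, 6 mm thick with a 26 mm round hole in its middle, lying in the other lane; to be left alone. Origin: centre of its underside
- lens_barrel: bystander: brass lens barrel standing on the bench, 32 mm across, 50 mm high. Origin: centre of its underside
- sample_jar: bystander: glass jar with a white cap, 44 mm across, 60 mm high, standing on the bench. Origin: centre of its underside
- clamp_block: bystander: aluminium block 30 x 45 x 30 mm with a black knob on top, 48 mm high in all, standing on the bench. Origin: centre of its underside
Things that resemble listed ones, but are neither listed nor needed, are in the scene too. Leave any blue, brown or yellow look-alike of the long_plate alone.

How it is judged (in metres and radians):
At the end, for the whole second after the job is handed in: The long plate rests flat in its lane (tilt under 0.04 rad, along the lane within 0.15 rad, at lane height within 3 mm), at rest, with 28 to 52 mm of its 120 mm length beyond the open end; the short plate is within 10 mm and each bystander within 15 mm of where it began (y of long_plate in the frame of ledge between 0.118 and 0.142 m and z of long_plate in the frame of ledge between 0.047 and 0.053 m and angle between long_plate's own z axis and vertical below 0.04 rad and angle between the y axis of long_plate and the y axis of ledge, either way round below 0.15 rad and linear speed of long_plate below 0.01 m/s and distance of short_plate from where it was at the start of the episode below 0.01 m and distance of each of lens_barrel, sample_jar, clamp_block from where it was at the start of the episode below 0.015 m); the robot touches nothing.
It fails at once if the long plate is lifted off the ledge (over 8 mm) or falls from it (z of long_plate in the frame of ledge above 0.058 m or z of long_plate in the frame of ledge below 0.04 m).
It fails at once if the long plate tips by more than 0.15 rad (angle between long_plate's own z axis and vertical above 0.15 rad).
It fails at once if the short plate is moved more than 10 mm (distance of short_plate from where it was at the start of the episode above 0.01 m).
It fails at once if a bystander is moved more than 15 mm or knocked over (distance of any of lens_barrel, sample_jar, clamp_block from where it was at the start of the episode above 0.015 m or angle between any of lens_barrel, sample_jar, clamp_block's own z axis and vertical above 0.3 rad).
It also fails if it takes over 35 s, if anything falls off the work surface, if the arm or the gripper's body presses on something with over 40 N, if the wrist force passes 120 N, or if a joint passes its speed limit or range.

## Robot

A 6-joint arm with a two-finger parallel gripper is mounted at the origin on the work surface. World frame = base frame: x ahead of the robot, y to its left, z up, the work surface at z = 0. Lengths are in mm, angles in rad, forces in N, time in s.
With the tool pointing down it reaches from about 300 to 775 mm from the base axis. Payload 14.6 kg.
Tool frame: the origin (TCP) lies between the finger pads; the fingertips stand 8 mm ahead of it and the grasp point (between the pads) lies 11 mm behind it; x points along the fingers, y is the direction in which the jaws open and shut, and the axes are right-handed (so a half turn about x gives the same grasp; the last joint's range is limited). The gripper opens to 94 mm and grips with 3 to 60 N. Pads are 16 mm wide; open, the fingers measure 119 mm over their backs; the gripper's body (75 mm by 177 mm) begins 78 mm behind the grasp point.
Start: joints at [1.213, 0.3, 1.521, -0, 1.321, -0.067], TCP at [157.693, 526.899, 213.446] pointing down, gripper open.
Joint ranges: [-3.03, 3.03], [-0.79, 2.21], [0.23, 2.52], [-1.04, 4.18], [0, 3.07], [-2.55, 2.55]. Speed limits (rad/s): [2.22, 2.22, 2.57, 3.14, 3.14, 3.14].

## Interface

Orientations are given as [roll, pitch, yaw] about the fixed x, y, z axes, in that order (R = Rz(yaw) Ry(pitch) Rx(roll)).
In Python, from cell import telemetry, camera, calibration, order gives the robot as it stands.
- The arm moves only by the shell command python3 -m handwheel 'ROWS' [FORCE]. ROWS is JSON, a list of rows, each a list of 7 numbers: the turn, a rotation vector about the tool's x, y, z as a fraction of full scale, then the shift along the tool's x, y, z as a fraction of full scale, then the opening, from 0 (shut) to 1 (fully open). A call has 1 to 12 rows; each row is the pose to reach, as a shift and turn from the pose measured when the call began, along the tool's axes at that moment, turning the shorter way round; what a row does not reach only later rows make up. Full scale, the value 1, is 300 mm for a shift and pi rad for a turn. A row lasts 1/8 s, in which the tool goes at most 62.5 mm and 10.7 degrees, less where a joint would pass 70% of its speed; a pose out of reach is approached as far as the arm can. A call with a number of a shift or a turn outside -1 to 1 is refused whole. A call with a gripper value outside its range is refused whole. The fingers move at their own pace and stop on an object; FORCE is the grip in N (left out, the last holds). Time passes only in rows, so rows that repeat a pose let the fingers close. It gives the time, the measured TCP pose, the force and the opening at its end, in the units of the state.
- telemetry.read_state(): the state, without advancing time (a new reading comes with each control period).
- camera(name): name is "side" or "top" or "wrist"; returns the picture (480x640x3 uint8, red, green, blue); there is no depth.
- calibration(name): a dict with "fov_y" (degrees; the focal length in pixels is half the picture's height over the tangent of half this angle, whatever the lens; pixels are square), "cx", "cy" (the principal point, pixels), "k1" (the pictures are not rectified: a ray, as slopes to the right and down, at radius r is drawn at 1 + k1 r^2 times it, then the intrinsics apply), "position" and "attitude" of the camera in the world. Camera axes: x right, y down, z forward; pixel columns grow to the right and rows downward; lengths in mm; the calibration is good to about 2 mm. A picture is of the moment at which its call begins: read the wrist's pose just before it. calibration takes no time and is no camera call; for the wrist camera it gives the pose at the moment of the call.
- order.sign_off(): hands the job in, once; it reports no verdict.
The state is a dict: "clock": time; "joints": joint angles; "qd": joint speeds; "effort": joint torques, N m; "eef_pos": TCP position; "eef_rot": TCP orientation; "wrist_force": force on the tool from outside, world axes, zero at the start; "moment": the same for the moment, N m; "finger_gap": finger opening in mm.
Only numpy, scipy, OpenCV 4.12 (cv2) and the standard library are available. Lean on these libraries where they do the work, as an engineer would, in place of code of your own. Each camera call takes 0.05 s, during which the arm holds its last target.

## Working session

There is one attempt and no reset: what is moved stays moved. The work goes in short steps, Python scripts to look and compute and a shell command to move; the robot and the scene stay as the last step left them, time stands still between calls to the robot, and variables do not carry over. Pictures are saved under pics/ and viewed, and the job is handed in when it is done.

```bash
ls; mkdir -p pics
python3 - <<'E'
from cell import telemetry, camera, calibration
import cv2
s=telemetry.read_state();print(s)
for n in ("top","side","wrist"):
    print(n,calibration(n))
    cv2.imwrite(f"pics/{n}0.png",camera(n)[:,:,::-1])
E
```

```text
pics
{'clock': 0.0, 'joints': array([ 1.21339682e+00,  3.00450233e-01,  1.52158275e+00,  1.94839806e-05,
        1.32067610e+00, -6.65938821e-02]), 'qd': array([-3.43666574e-04, -6.48846964e-04,  8.07310348e-04,  2.06150511e-03,
        6.93241590e-04,  1.95685405e-05]), 'effort': array([-2.60653462e-03, -5.31811845e+01, -3.52734232e+01,  7.07268412e-02,
        2.45956139e-02, -6.98051076e-05]), 'eef_pos': array([157.60619436, 526.67610971, 212.89705809]), 'eef_rot': array([-1.65429272,  1.56967974, -1.94510318]), 'wrist_force': array([-0.4670472 , -0.40975865,  0.43165265]), 'moment': array([-0.00592492, -0.00383058,  0.0280326 ]), 'finger_gap': 93.74678338608301}
top {'fov_y': 56.93501248443712, 'cx': 321.8375961796314, 'cy': 245.1744451671576, 'k1': -0.012776102412342262, 'position': array([511.37589879, -56.96953602, 866.98697973]), 'attitude': array([-3.04773570e+00,  9.92137682e-04, -1.58042344e+00])}
side {'fov_y': 44.49272207473148, 'cx': 324.1909094728626, 'cy': 224.94745666312346, 'k1': -0.0578018365939171, 'position': array([400.48789529, 581.22909814, 841.56503714]), 'attitude': array([-2.43434057,  0.01112598, -2.91273145])}
wrist {'fov_y': 60.7143335422317, 'cx': 315.67254973768803, 'cy': 240.35648301519907, 'k1': 0.032695364376927584, 'position': array([ 86.12507478, 547.03795026, 384.28462702]), 'attitude': array([2.88343556e+00, 1.74911210e-03, 1.27951876e+00])}
```

View pics/top0.png

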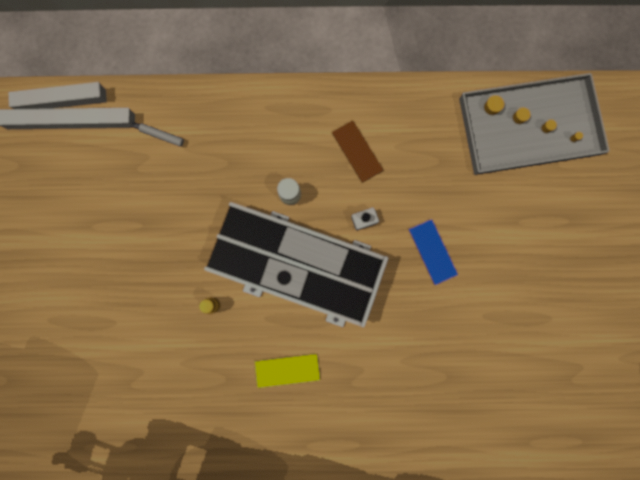

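View pics/side0.png

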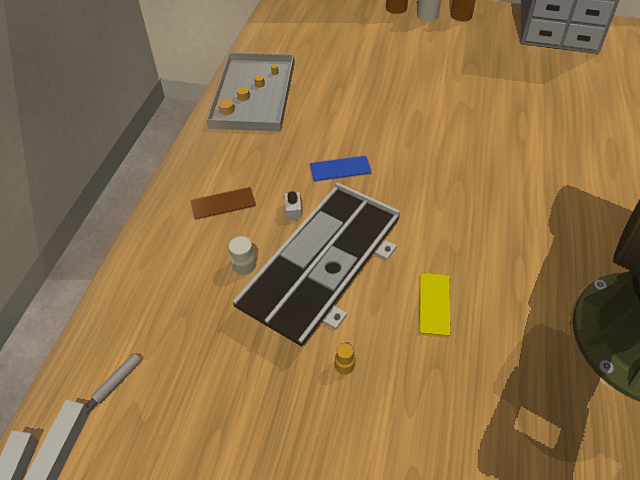

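View pics/wrist0.png

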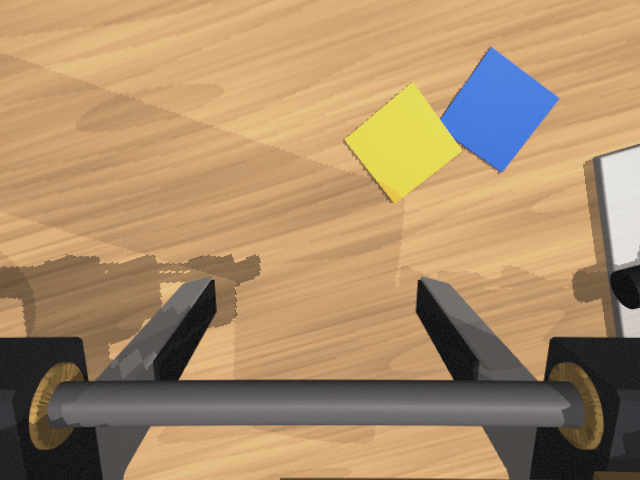

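Top view: the ledge is at the centre. Its crossbar is at the right end (about (375,290)) and its open end is at the left (about (220,237)). A plain grey plate lies in the upper lane, centred near (313,251). The plate with the hole is in the lower lane at (284,277). Look-alikes are brown (357,151), blue (433,252) and yellow (287,370), all coloured and lying on the bench. The grey plain plate in the lane is the one that fits, and I'll confirm it in a crop.

```bash
cat > h.py <<'E'
import numpy as np, cv2
from scipy.spatial.transform import Rotation as R
from scipy.optimize import least_squares
from cell import telemetry, camera, calibration
def K(c):
    f=240/np.tan(np.radians(c["fov_y"])/2); return f
def proj(c,P):
    P=np.atleast_2d(P); Rm=R.from_euler('xyz',c["attitude"]).as_matrix()
    q=(P-c["position"])@Rm; s=q[:,:2]/q[:,2:]; r2=(s**2).sum(1,keepdims=True)
    return s*(1+c["k1"]*r2)*K(c)+[c["cx"],c["cy"]]
def ray(c,uv):
    d=(np.array(uv,float)-[c["cx"],c["cy"]])/K(c); s=d.copy()
    for _ in range(20): s=d/(1+c["k1"]*(s@s))
    v=R.from_euler('xyz',c["attitude"]).as_matrix()@np.r_[s,1]; return c["position"],v
def onz(c,uv,z):
    p,v=ray(c,uv); return p+v*(z-p[2])/v[2]
def tri(obs):
    A=np.zeros((3,3));b=np.zeros(3)
    for c,uv in obs:
        p,v=ray(c,uv); v=v/np.linalg.norm(v); M=np.eye(3)-np.outer(v,v); A+=M;b+=M@p
    return np.linalg.solve(A,b)
E
python3 - <<'E'
import cv2
a=cv2.imread("pics/top0.png")[190:340,195:395]; cv2.imwrite("pics/top_c.png",cv2.resize(a,None,fx=4,fy=4,interpolation=cv2.INTER_CUBIC))
a=cv2.imread("pics/side0.png")[175:355,225:410]; cv2.imwrite("pics/side_c.png",cv2.resize(a,(740,720)and None,fx=3.3,fy=3.3,interpolation=cv2.INTER_CUBIC))
E
```

```text
(no output)
```

View pics/top_c.png

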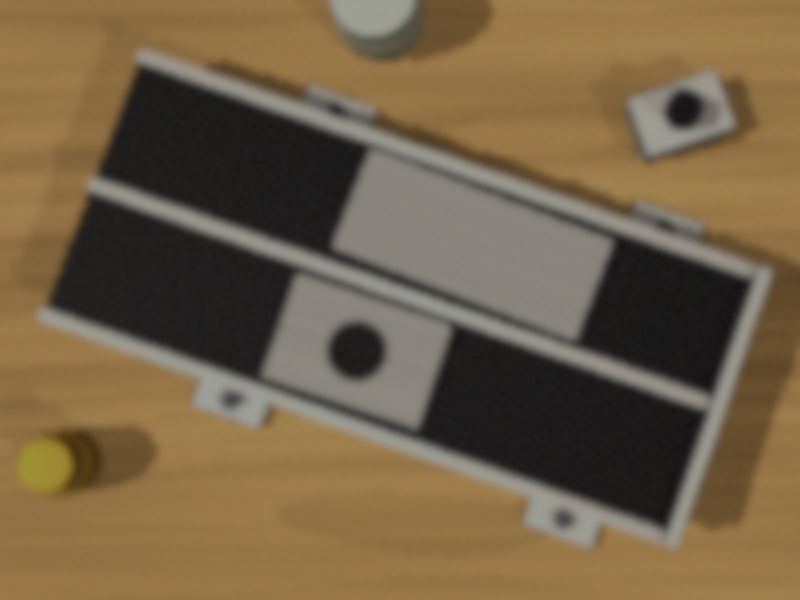

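View pics/side_c.png

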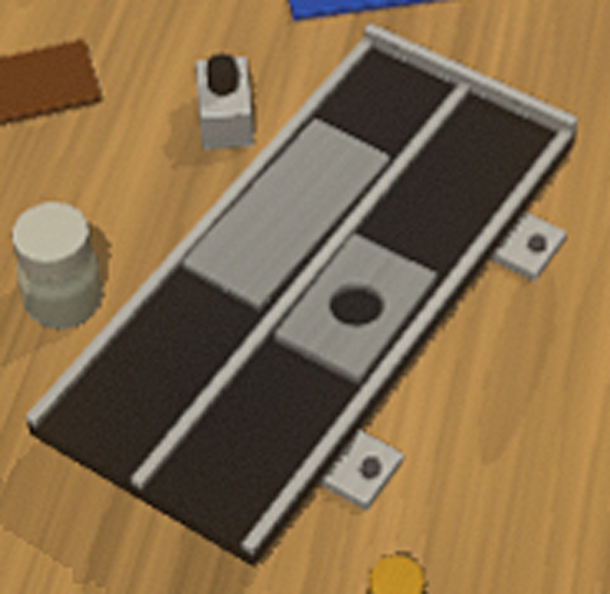

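Confirmed: the plain grey, uncoloured 120 mm plate lies in the outer lane, with top-crop corners (370,148), (614,240), (580,340) and (332,250). The short plate has the hole and is in the inner lane. Next I triangulate.

```bash
cat > m.py <<'E'
from h import *
ct,cs=calibration("top"),calibration("side")
T=lambda u,v:((u+.5)/4-.5+195,(v+.5)/4-.5+190)
S=lambda u,v:((u+.5)/3.3-.5+225,(v+.5)/3.3-.5+175)
pl=[((370,148),(184,262)),((614,240),(318,120)),((580,340),(390,155)),((332,250),(260,305))]
P=[tri([(ct,T(*a)),(cs,S(*b))]) for a,b in pl]
print(np.round(P,1)); 
P=np.array(P);print('len',np.linalg.norm(P[0]-P[1]),np.linalg.norm(P[2]-P[3]),'wid',np.linalg.norm(P[1]-P[2]),np.linalg.norm(P[0]-P[3]),'c',P.mean(0))
# ledge model fit: corner of rail tops (x,y,z) in ledge
mod=[(67,150,55),(0,150,55),(-67,150,55),(67,-160,62),(-67,-160,62)]
tp=[(140,52),(92,184),(42,316),(770,268),(672,545)]
sd=[(33,420),(138,485),(250,550),(368,28),(576,122)]
for a,b in zip(tp,sd): print(np.round(tri([(ct,T(*a)),(cs,S(*b))]),1))
mod=np.array(mod,float)
def res(p):
    W=mod.copy();W[:,0]*=-1 if SG<0 else 1
    Rm=R.from_euler('z',p[2]).as_matrix();W=W@Rm.T+[p[0],p[1],p[3]]
    return np.r_[(proj(ct,W)-[T(*a) for a in tp]).ravel(),(proj(cs,W)-[S(*a) for a in sd]).ravel()]
SG=1
r=least_squares(res,[520,0,-.3,0]);print(r.x,np.abs(r.fun).max(),np.round(r.fun.reshape(-1,2),1).tolist())
p=r.x;Rm=R.from_euler('z',p[2]).as_matrix()
print('plate in ledge',np.round((P-[p[0],p[1],p[3]])@Rm,1),((P-[p[0],p[1],p[3]])@Rm).mean(0))
Q=np.array([onz(ct,T(*a),56) for a,b in pl]);print('top only',((Q-[p[0],p[1],0])@Rm).mean(0))
Q=np.array([onz(cs,S(*b),56) for a,b in pl]);print('side only',((Q-[p[0],p[1],0])@Rm).mean(0))
# bystanders approx
for n,uv in (('jar',(288,188)),('clamp',(366,217)),('lens',(207,306))): 
    w=onz(ct,uv,50); print(n,np.round(w,0),np.round((w-[p[0],p[1],0])@Rm,0))
E
python3 m.py
```

```text
[[ 621.4    6.8   53.6]
 [ 577.5 -105.8   51. ]
 [ 532.5  -89.2   51.4]
 [ 575.3   24.6   53.5]]
len 120.84560606020052 121.63957636157761 wid 47.88311973233255 49.43974116652967 c [576.67457609 -40.89806946  52.38152718]
[667.6 114.3  51.2]
[606.9 136.7  49. ]
[546.  158.9  49.8]
[ 564.3 -176.9   55.1]
[ 438.7 -129.5   56.9]
[ 5.55832560e+02 -4.09744301e+00 -3.49714749e-01 -6.45441460e+00] 2.524400209412164 [[0.8, 0.0], [0.1, 0.5], [-0.2, 1.4], [0.4, 0.8], [1.2, 1.2], [-2.5, 0.2], [-0.9, 0.1], [0.4, 1.0], [-0.5, -0.4], [-0.5, -0.2]]
plate in ledge [[ 57.9  32.7  60.1]
 [ 55.2 -88.1  57.5]
 [  7.3 -88.   57.9]
 [  8.4  33.7  59.9]] [ 32.18945205 -27.4320057   58.83594178]
top only [ 33.07128167 -26.86293962  56.        ]
side only [ 29.27507238 -25.50841049  56.        ]
jar [697.   6.  50.] [129.  57.  50.]
clamp [ 640. -140.   50.] [126. -99.  50.]
lens [478. 155.  50.] [-127.  123.   50.]
```

```bash
cat > go.py <<'E'
from h import *
import sys
L=np.array([555.8,-4.1]);TH=-.350
def goal(lx,ly,z,flip=0):
    Rm=R.from_euler('z',TH).as_matrix(); p=Rm@[lx,ly,0]+[*L,0]; p[2]=z
    xt=np.array([0,0,-1.]); yt=Rm[:,0]*(-1 if flip else 1); zt=np.cross(xt,yt)
    return p,np.c_[xt,yt,zt]
def rel(p,Rg):
    s=telemetry.read_state(); Rt=R.from_euler('xyz',s["eef_rot"]).as_matrix()
    sh=Rt.T@(p-s["eef_pos"]); tv=R.from_matrix(Rt.T@Rg).as_rotvec()
    return np.round(tv/np.pi,4),np.round(sh/300,4)
if __name__=="__main__":
    s=telemetry.read_state();Rt=R.from_euler('xyz',s["eef_rot"]).as_matrix();print(s["clock"],s["eef_pos"].round(1),s["joints"].round(3),s["wrist_force"].round(1),s["finger_gap"]);print(Rt.round(3))
    a=[float(x) for x in sys.argv[1:4]]
    for f in (0,1):
        p,Rg=goal(*a,f);print(f,p.round(1),*rel(p,Rg))
E
python3 go.py 32 -100 230
```

```text
0.15 [157.6 526.7 213. ] [ 1.213  0.3    1.521 -0.     1.321 -0.067] [-0.  -0.3  0.2] 94.14066390295555
[[-0.     0.287  0.958]
 [-0.001  0.958 -0.287]
 [-1.    -0.001 -0.   ]]
0 [ 551.6 -109.   230. ] [5.189e-01 2.000e-04 2.000e-04] [-0.0552 -1.6538  1.8655]
1 [ 551.6 -109.   230. ] [-4.811e-01 -2.000e-04  2.000e-04] [-0.0552 -1.6538  1.8655]
```

```bash
python3 -m handwheel '[[0.03,0,0,-0.03,-0.1,0.11,0.8],[0.06,0,0,-0.03,-0.2,0.23,0.5],[0.1,0,0,-0.03,-0.33,0.37,0.1],[0.14,0,0,-0.03,-0.46,0.52,0.1],[0.18,0,0,-0.03,-0.59,0.67,0.1],[0.22,0,0,-0.03,-0.72,0.81,0.1],[0.26,0,0,-0.03,-0.827,0.933,0.1],[0.26,0,0,-0.03,-0.827,0.933,0.1]]'; python3 go.py 32 -100 230
```

```text
clock: 1.15
eef_pos: [355.7, 206.7, 222.2]
eef_rot: [-0.742, 1.57, -1.856]
wrist_force: [-0.8, 0.6, -0.1]
finger_gap: 17.5
1.15 [355.7 206.7 222.2] [ 4.380e-01 -2.300e-02  1.868e+00 -1.000e-03  1.297e+00 -1.900e-02] [-0.8  0.6 -0.1] 17.48467724521172
[[-0.     0.897  0.442]
 [-0.001  0.442 -0.897]
 [-1.    -0.001  0.001]]
0 [ 551.6 -109.   230. ] [2.571e-01 3.000e-04 1.000e-04] [-0.0252  0.1207  1.2326]
1 [ 551.6 -109.   230. ] [-7.429e-01 -1.000e-04  4.000e-04] [-0.0252  0.1207  1.2326]
```

```bash
python3 -m handwheel '[[0.04,0,0,-0.02,0.02,0.15,0.1],[0.09,0,0,-0.02,0.04,0.32,0.1],[0.14,0,0,-0.02,0.06,0.5,0.1],[0.19,0,0,-0.02,0.08,0.68,0.1],[0.23,0,0,-0.02,0.09,0.84,0.1],[0.257,0,0,-0.02,0.1,0.98,0.1],[0.257,0,0,-0.02,0.1,0.98,0.1],[0.257,0,0,-0.02,0.1,0.98,0.1]]'; python3 go.py 32 -122 200;  python3 - <<'E'
from h import *
import json
c=calibration("wrist");im=camera("wrist");cv2.imwrite("pics/w1.png",im[:,:,::-1])
np.save("w1.npy",c,allow_pickle=True)
E
```

```text
clock: 2.15
eef_pos: [512.2, -42.7, 228.2]
eef_rot: [-0.566, 1.57, -2.484]
wrist_force: [-0.6, 0.4, 0.2]
finger_gap: 9.1
2.15 [512.2 -42.7 228.2] [-1.540e-01  2.080e-01  1.601e+00 -1.000e-03  1.333e+00  1.940e-01] [-0.6  0.4  0.2] 9.078321055667967
[[-0.001  0.94  -0.341]
 [-0.001 -0.341 -0.94 ]
 [-1.    -0.001  0.001]]
0 [ 544.  -129.7  200. ] [0.0007 0.0003 0.0002] [0.0939 0.1985 0.2365]
1 [ 544.  -129.7  200. ] [-9.993e-01 -3.000e-04  5.000e-04] [0.0939 0.1985 0.2365]
```

View pics/w1.png

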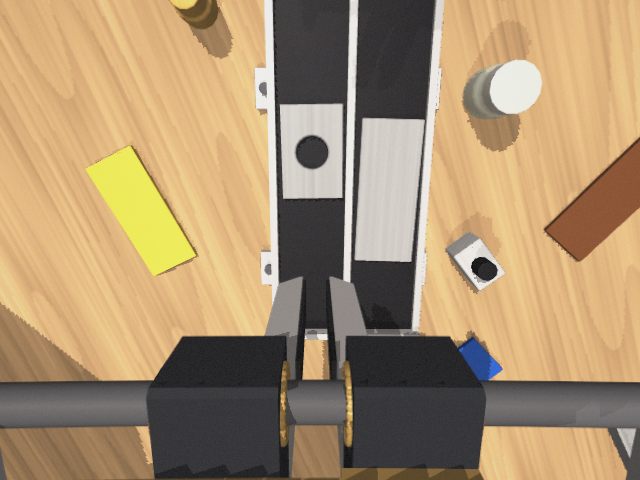

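The wrist view shows the long plate in the right lane, with corners about (362,118), (424,120), (411,262) and (355,260). The short plate with its hole is on the left at (312,152). The fingers are aligned with the lane. I'll move over the gap behind the plate, staying high, and take a second view.

```bash
python3 -m handwheel '[[0,0,0,0.03,0.1,0.1,0.1],[0,0,0,0.06,0.2,0.2,0.1],[0,0,0,0.093,0.2,0.24,0.1],[0,0,0,0.093,0.2,0.24,0.1]]'
python3 - <<'E'
from h import *
c=calibration("wrist");im=camera("wrist");cv2.imwrite("pics/w2.png",im[:,:,::-1])
np.save("w2.npy",c,allow_pickle=True)
E
python3 - <<'E'
import cv2
a=cv2.imread("pics/w1.png")[0:360,230:470]; cv2.imwrite("pics/w1c.png",cv2.resize(a[90:290,90:220],None,fx=3,fy=3,interpolation=cv2.INTER_CUBIC))
E
```

```text
clock: 2.7
eef_pos: [543.3, -129.9, 199.9]
eef_rot: [-1.106, 1.569, -3.024]
wrist_force: [-0.3, 0.2, 0.3]
finger_gap: 9.5
```

View pics/w2.png

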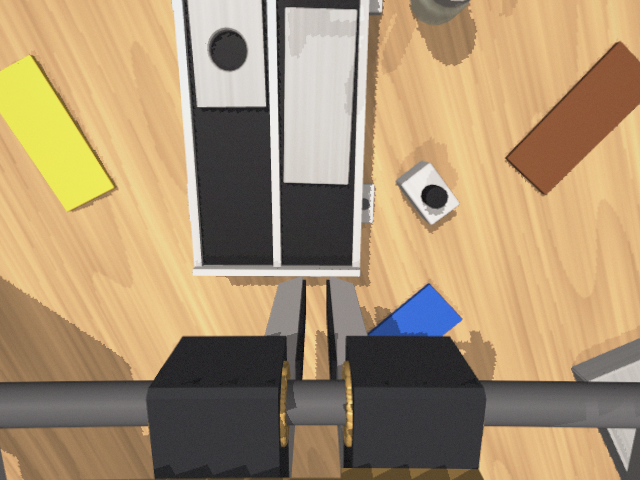

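View pics/w1c.png

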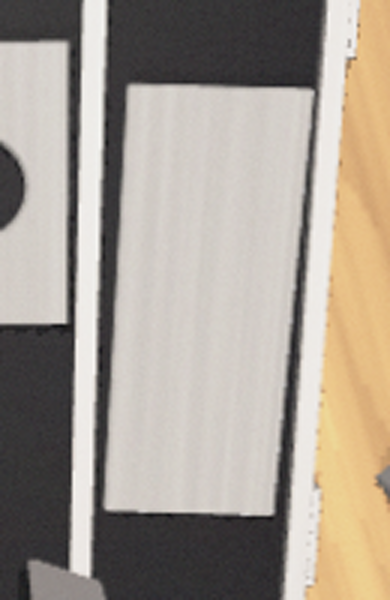

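Run:
```python
import cv2
a=cv2.imread("pics/w2.png")
cv2.imwrite("pics/w2c.png",cv2.resize(a[0:290,175:385],None,fx=2.5,fy=2.5,interpolation=cv2.INTER_CUBIC))
```

```text
(no output)
```

View pics/w2c.png

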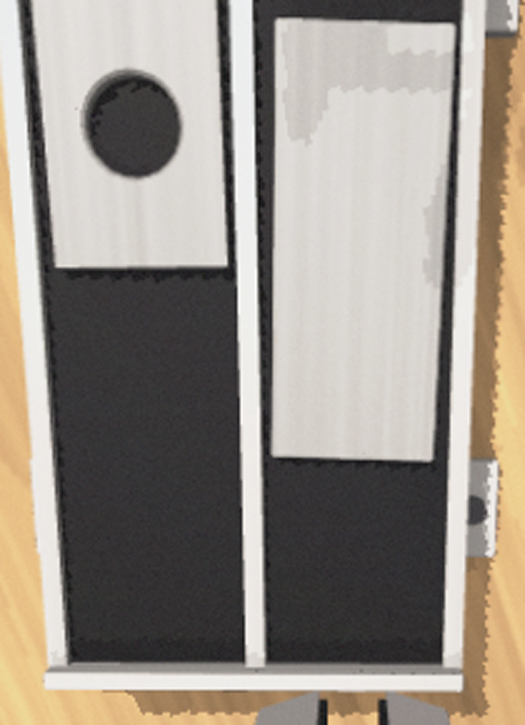

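```bash
cat > m2.py <<'E'
from h import *
from go import L,TH
c1,c2=[np.load(f"w{i}.npy",allow_pickle=True).item() for i in (1,2)]
A=lambda u,v:((u+.5)/3-.5+320,(v+.5)/3-.5+90)
B=lambda u,v:((u+.5)/2.5-.5+175,(v+.5)/2.5-.5)
a=[(128,85),(314,89),(274,515),(105,511)];b=[(275,18),(456,23),(433,461),(273,456)]
Rm=R.from_euler('z',TH).as_matrix(); loc=lambda W:(W-[*L,0])@Rm
print('cams',loc(c1["position"]),loc(c2["position"]))
P=np.array([tri([(c1,A(*x)),(c2,B(*y))]) for x,y in zip(a,b)])
print('tri world',P.round(1).tolist());print(loc(P).round(1),loc(P).mean(0))
for c,F,o in((c1,A,a),(c2,B,b)):
    Q=np.array([onz(c,F(*x),56) for x in o]);print('z56',loc(Q).round(1).tolist(),loc(Q).mean(0))
for n,uv,z in (('bar outer L',(46,690),62),('bar outer R',(462,690),62),('bar inner L',(46,673),62),('bar inner R',(462,673),62),('midrail L far',(228,0),55),('midrail R far',(256,0),55),('midrail near L',(245,660),55),('midrail near R',(266,660),55),('outer rail inner',(444,660),55),('outer rail outer far',(486,0),55)):
    print(n,loc(onz(c2,B(*uv),z)).round(1))
E
python3 m2.py
```

```text
cams [-28.10146161  21.73069436 399.39364006] [ 31.15293352 -49.53603641 371.16388538]
tri world [[575.5, 22.9, 56.3], [621.7, 4.9, 56.2], [577.8, -106.2, 55.9], [531.9, -88.2, 55.8]]
[[  9.3  32.1  56.3]
 [ 58.8  31.   56.2]
 [ 55.7 -88.4  55.9]
 [  6.4 -87.1  55.8]] [ 32.54313116 -28.10172667  56.02548286]
z56 [[9.2, 32.1, 56.0], [58.8, 31.0, 56.0], [55.7, -88.3, 56.0], [6.3, -87.2, 56.0]] [ 32.49717245 -28.11153956  56.        ]
z56 [[9.3, 32.2, 56.0], [58.9, 31.1, 56.0], [55.6, -88.4, 56.0], [6.5, -87.0, 56.0]] [ 32.59305011 -28.0216487   56.        ]
bar outer L [ -66.6 -161.    62. ]
bar outer R [  66.1 -160.6   62. ]
bar inner L [ -66.2 -155.3   62. ]
bar inner R [  65.9 -154.9   62. ]
midrail L far [-3.5 36.8 55. ]
midrail R far [ 4.1 36.8 55. ]
midrail near L [  -3.8 -153.1   55. ]
midrail near R [   3.  -153.1   55. ]
outer rail inner [  60.7 -152.9   55. ]
outer rail outer far [67.1 36.9 55. ]
```

Two wrist views agree: the plate top is at z=56.0, the plate centre is at ledge (32.5,-28), and the crossbar is where the frame puts it to within 1 mm. The trailing edge is at y≈-88, so there is room for the fingertips at y≈-122.

```bash
python3 go.py 32 -121 61
```

```text
2.75 [ 543.7 -129.5  200.7] [-2.990e-01  3.300e-01  1.511e+00 -1.000e-03  1.301e+00  4.800e-02] [-0.2  0.1 -1.4] 9.248019936460047
[[-0.001  0.941 -0.339]
 [-0.    -0.339 -0.941]
 [-1.    -0.001  0.001]]
0 [ 544.4 -128.7   61. ] [0.0012 0.0002 0.0002] [ 0.4655  0.0015 -0.0034]
1 [ 544.4 -128.7   61. ] [-9.988e-01 -3.000e-04  4.000e-04] [ 0.4655  0.0015 -0.0034]
```

```bash
python3 -m handwheel '[[0.001,0,0,0.12,0,-0.003,0.1],[0.001,0,0,0.25,0,-0.003,0.1],[0.001,0,0,0.37,0,-0.003,0.1],[0.001,0,0,0.44,0,-0.003,0.1],[0.001,0,0,0.46,0,-0.003,0.1],[0.001,0,0,0.46,0,-0.003,0.1]]'; python3 go.py 32 -95 61
python3 - <<'E'
from h import *
for i in range(2): print(telemetry.read_state()["eef_pos"],telemetry.read_state()["wrist_force"])
im=camera("wrist");cv2.imwrite("pics/w3.png",im[:,:,::-1])
E
```

```text
clock: 3.5
eef_pos: [544.2, -128.1, 63.5]
eef_rot: [0.445, 1.57, -1.474]
wrist_force: [0.5, -1.1, 0.3]
finger_gap: 9.8
3.5 [ 544.2 -128.1   63.5] [-2.960e-01  4.870e-01  1.637e+00 -1.000e-03  1.017e+00  5.300e-02] [ 0.5 -1.1  0.3] 9.801615315064991
[[ 0.     0.94  -0.342]
 [-0.001 -0.342 -0.94 ]
 [-1.     0.     0.001]]
0 [ 553.3 -104.3   61. ] [ 0.0004  0.0002 -0.0001] [ 0.0083  0.0012 -0.0849]
1 [ 553.3 -104.3   61. ] [-9.996e-01  2.000e-04  3.000e-04] [ 0.0083  0.0012 -0.0849]
[ 544.24370163 -128.13050423   63.51942047] [ 0.54144729 -1.10298422  0.27132738]
[ 544.24370163 -128.13050423   63.51942047] [ 0.54144729 -1.10298422  0.27132738]
```

View pics/w3.png

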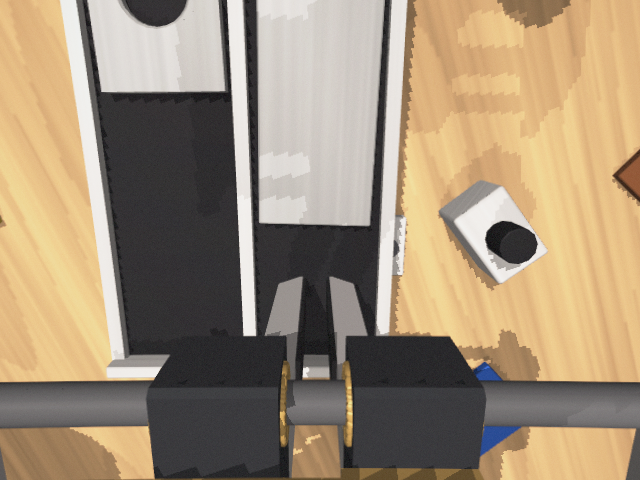

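The fingertips are in the lane, behind the plate's near edge (row ~225), and clear of the rails and crossbar. I'll go down 3 mm more, then approach gently.

```bash
python3 -m handwheel '[[0,0,0,0.01,0,0,0.1],[0,0,0,0.01,0,-0.03,0.1],[0,0,0,0.01,0.001,-0.055,0.1],[0,0,0,0.01,0.001,-0.07,0.1],[0,0,0,0.01,0.001,-0.07,0.1]]'; python3 go.py 32 -96 60.5; python3 -m handwheel '[[0,0,0,0,0,-0.01,0.1],[0,0,0,0,0,-0.02,0.1],[0,0,0,0,0,-0.03,0.1],[0,0,0,0,0,-0.04,0.1],[0,0,0,0,0,-0.05,0.1]]';python3 go.py 32 61 60.5
python3 - <<'E'
from h import *
im=camera("wrist");cv2.imwrite("pics/w4.png",im[:,:,::-1])
E
```

```text
clock: 4.18
eef_pos: [552.0, -108.3, 60.8]
eef_rot: [0.97, 1.57, -0.949]
wrist_force: [1.1, 0.1, 0.3]
finger_gap: 9.4
4.175 [ 552.  -108.3   60.8] [-2.590e-01  4.970e-01  1.629e+00 -1.000e-03  1.015e+00  9.000e-02] [1.1 0.1 0.3] 9.407247647349095
[[ 0.001  0.94  -0.341]
 [-0.001 -0.341 -0.94 ]
 [-1.     0.001  0.001]]
0 [ 552.9 -105.3   60.5] [ 0.0005  0.0002 -0.0003] [ 0.0011 -0.0005 -0.0107]
1 [ 552.9 -105.3   60.5] [-9.995e-01  5.000e-04  3.000e-04] [ 0.0011 -0.0005 -0.0107]
clock: 4.8
eef_pos: [557.2, -94.1, 60.8]
eef_rot: [0.89, 1.57, -1.029]
wrist_force: [-0.5, -2.2, 0.1]
finger_gap: 9.5
4.8 [557.2 -94.1  60.8] [-2.320e-01  5.020e-01  1.621e+00 -1.000e-03  1.018e+00  1.170e-01] [-0.5 -2.2  0.1] 9.488434972768044
[[ 0.001  0.94  -0.341]
 [-0.001 -0.341 -0.94 ]
 [-1.     0.001  0.001]]
0 [606.8  42.2  60.5] [ 0.0005  0.0002 -0.0003] [ 6.000e-04  4.000e-04 -4.836e-01]
1 [606.8  42.2  60.5] [-9.995e-01  4.000e-04  4.000e-04] [ 6.000e-04  4.000e-04 -4.836e-01]
```

View pics/w4.png

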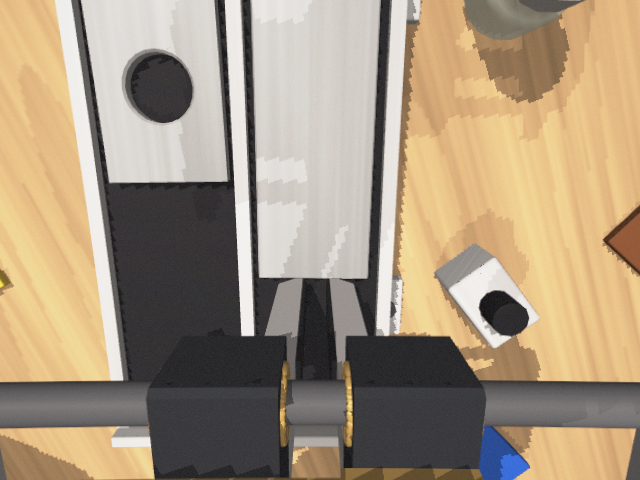

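Contact is made: the plate's near edge sits at row 277, right at the fingertips, with 2.2 N of resistance and the plate centred. I'll push most of the way at about 75 mm/s.

```bash
python3 -m handwheel '[[0,0,0,0,0,-0.02,0.1],[0,0,0,0,0,-0.05,0.1],[0,0,0,0,0,-0.08,0.1],[0,0,0,0,0,-0.11,0.1],[0,0,0,0,0,-0.14,0.1],[0,0,0,0,0,-0.17,0.1],[0,0,0,0,0,-0.2,0.1],[0,0,0,0,0,-0.23,0.1],[0,0,0,0,0,-0.26,0.1],[0,0,0,0,0,-0.29,0.1],[0,0,0,0,0,-0.31,0.1],[0,0,0,0,0,-0.32,0.1]]';python3 go.py 32 61 60.5
python3 - <<'E'
from h import *
c=calibration("top")
im=camera("top");cv2.imwrite("pics/t5.png",im[:,:,::-1])
cv2.imwrite("pics/t5c.png",cv2.resize(im[190:340,195:395,::-1],None,fx=4,fy=4,interpolation=cv2.INTER_CUBIC))
im=camera("wrist");cv2.imwrite("pics/w5.png",im[:,:,::-1])
E
```

```text
clock: 6.35
eef_pos: [590.1, -3.2, 60.8]
eef_rot: [0.975, 1.57, -0.943]
wrist_force: [-1.0, -3.2, 1.0]
finger_gap: 9.3
6.35 [590.1  -3.2  60.8] [-6.700e-02  5.500e-01  1.545e+00 -1.000e-03  1.046e+00  2.810e-01] [-1.  -3.2  1. ] 9.343452033623677
[[ 0.001  0.94  -0.341]
 [-0.001 -0.341 -0.94 ]
 [-1.     0.001  0.001]]
0 [606.8  42.2  60.5] [ 0.0007  0.0002 -0.0003] [ 0.0008  0.0005 -0.1614]
1 [606.8  42.2  60.5] [-9.993e-01  5.000e-04  3.000e-04] [ 0.0008  0.0005 -0.1614]
```

View pics/t5c.png

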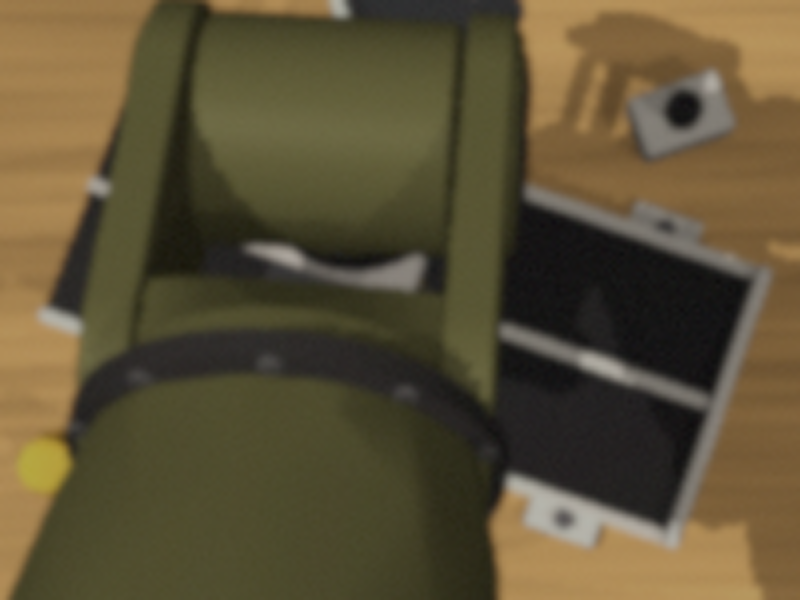

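View pics/w5.png

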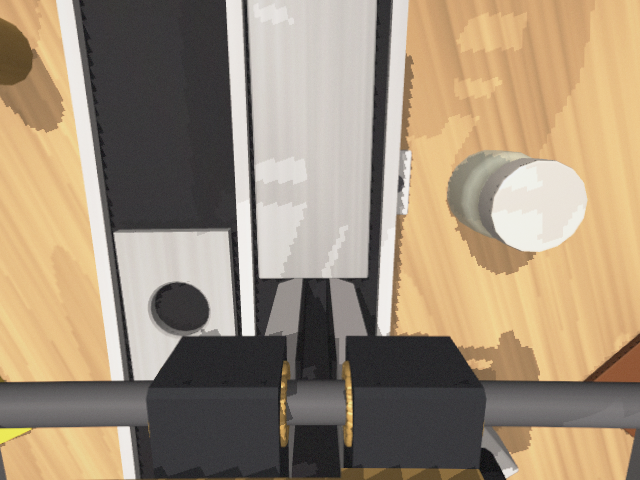

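The plate tracks the fingertips, with its near edge still at row 277, and the short plate hasn't been disturbed. I'll compute the edge position from this view to fix the remaining push.

Run:
```python
from h import *
from go import L,TH
s=telemetry.read_state();c=calibration("wrist")
im=cv2.imread("pics/w5.png");cv2.imwrite("pics/w5c.png",cv2.resize(im[240:310,240:390],None,fx=5,fy=5,interpolation=cv2.INTER_CUBIC))
Rm=R.from_euler('z',TH).as_matrix(); loc=lambda W:(W-[*L,0])@Rm
print('tcp',loc(s["eef_pos"]))
for uv in ((259,277.5),(368,277.5)): print(loc(onz(c,uv,56)))
```

```text
tcp [31.9374147  12.63323473 60.77176598]
[ 5.85558916 21.27436636 56.        ]
[55.44699878 21.32243573 56.        ]
```

View pics/w5c.png

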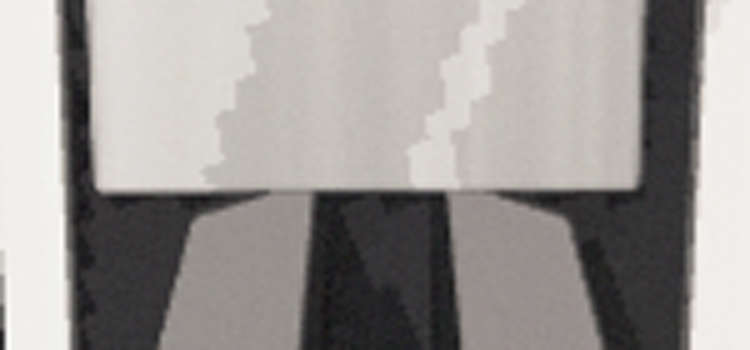

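```bash
python3 -m handwheel '[[0,0,0,0,0,-0.02,0.1],[0,0,0,0,0,-0.045,0.1],[0,0,0,0,0,-0.07,0.1],[0,0,0,0,0,-0.095,0.1],[0,0,0,0,0,-0.12,0.1],[0,0,0,0,0,-0.14,0.1],[0,0,0,0,0,-0.153,0.1],[0,0,0,0,0,-0.16,0.1],[0,0,0,0,0,-0.16,0.1]]'
python3 - <<'E'
from h import *
from go import L,TH
s=telemetry.read_state();c=calibration("wrist");im=camera("wrist")
cv2.imwrite("pics/w6.png",im[:,:,::-1]);np.save("w6.npy",c,allow_pickle=True)
Rm=R.from_euler('z',TH).as_matrix(); loc=lambda W:(W-[*L,0])@Rm
print('tcp',loc(s["eef_pos"]),s["wrist_force"])
for uv in ((259,277.5),(368,277.5)): print(loc(onz(c,uv,56)))
E
```

```text
clock: 7.58
eef_pos: [606.5, 42.1, 60.7]
eef_rot: [1.695, 1.57, -0.224]
wrist_force: [0.4, -0.8, -0.4]
finger_gap: 9.2
tcp [31.79323683 60.83460481 60.71450497] [ 0.38411665 -0.79723284 -0.44309016]
[ 5.74126786 69.50141907 56.        ]
[55.32812811 69.54936081 56.        ]
```

View pics/w6.png

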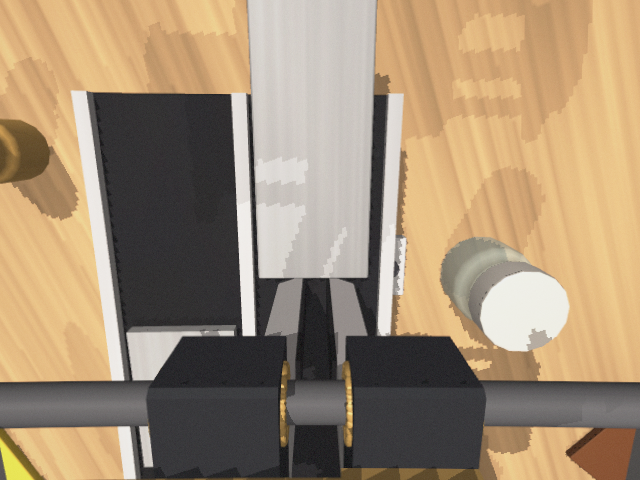

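The plate now overhangs the open end, which shows at row ~93. I'll back off along the lane, rise, and check.

```bash
python3 -m handwheel '[[0,0,0,0,0,0.02,0.1],[0,0,0,0,0,0.05,0.1],[0,0,0,-0.05,0,0.05,0.1],[0,0,0,-0.2,0,0.08,0.1],[0,0,0,-0.38,0,0.2,0.1],[0,0,0,-0.5,0,0.35,0.1],[0,0,0,-0.5,0,0.5,0.1],[0,0,0,-0.5,0,0.5,0.1],[0,0,0,-0.5,0,0.5,0.1]]'
python3 - <<'E'
from h import *
c=calibration("wrist");im=camera("wrist")
cv2.imwrite("pics/w7.png",im[:,:,::-1]);np.save("w7.npy",c,allow_pickle=True)
im=camera("top");cv2.imwrite("pics/t7.png",im[:,:,::-1])
im=camera("side");cv2.imwrite("pics/s7.png",im[:,:,::-1])
E
```

```text
clock: 8.75
eef_pos: [555.3, -98.6, 211.3]
eef_rot: [1.858, 1.569, -0.061]
wrist_force: [1.2, -0.1, 0.7]
finger_gap: 9.5
```

View pics/w7.png

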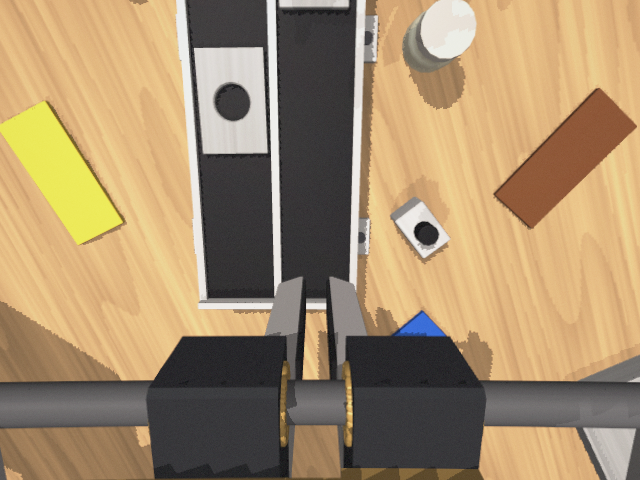

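View pics/s7.png

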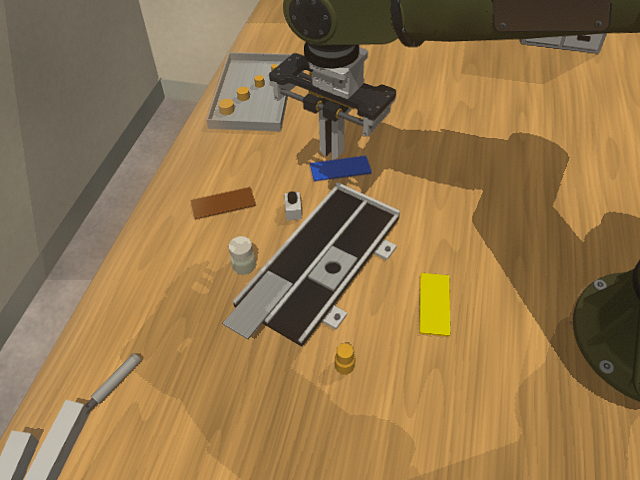

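View pics/t7.png

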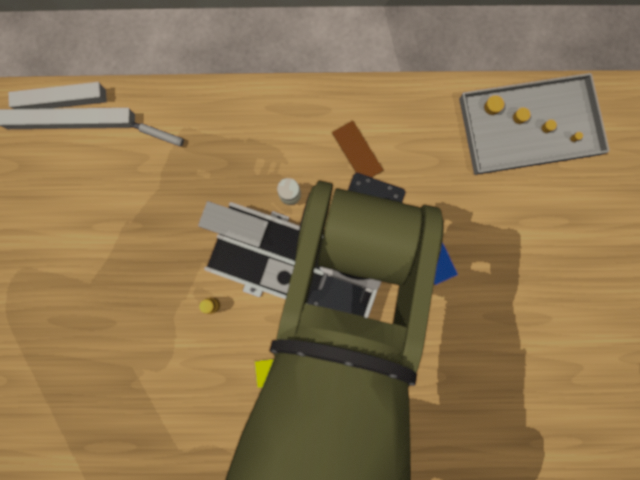

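All three views show the plate overhanging at the open end, from (205,215) to (270,240) in top. The robot is clear and the bystanders are unmoved. I'll measure in enlarged crops.

Run:
```python
import cv2
cv2.imwrite("pics/t7c.png",cv2.resize(cv2.imread("pics/t7.png")[190:290,190:310],None,fx=6,fy=6,interpolation=cv2.INTER_CUBIC))
cv2.imwrite("pics/s7c.png",cv2.resize(cv2.imread("pics/s7.png")[240:350,210:340],None,fx=5,fy=5,interpolation=cv2.INTER_CUBIC))
```

```text
(no output)
```

View pics/t7c.png

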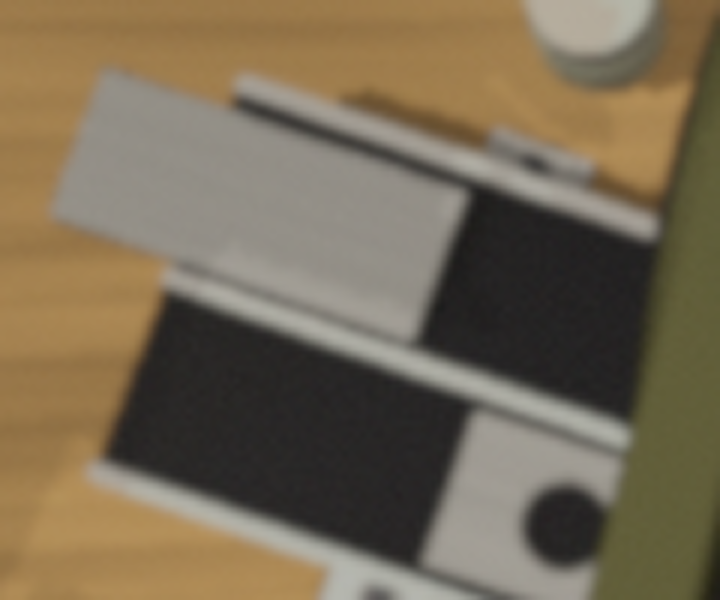

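View pics/s7c.png

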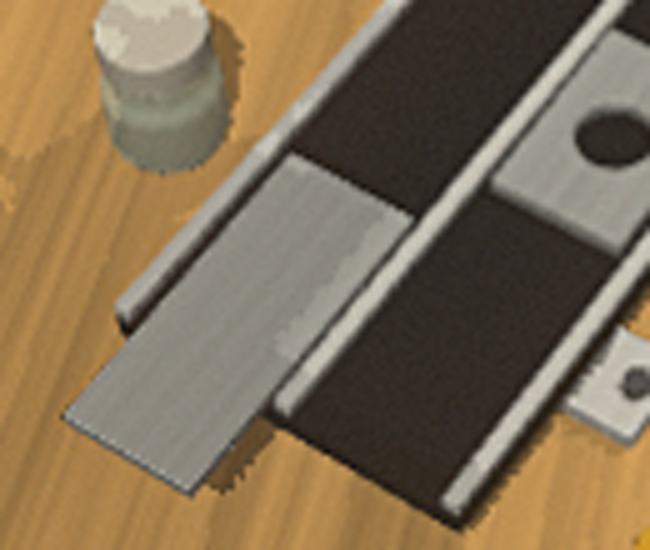

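Run:
```python
from h import *
from go import L,TH
Rm=R.from_euler('z',TH).as_matrix(); loc=lambda W:(W-[*L,0])@Rm
ct,cs=calibration("top"),calibration("side")
T=lambda u,v:((u+.5)/6-.5+190,(v+.5)/6-.5+190)
S=lambda u,v:((u+.5)/5-.5+210,(v+.5)/5-.5+240)
t=[(108,70),(52,216),(415,342),(468,190)];s=[(65,416),(191,494),(412,215),(292,153)]
P=loc(np.array([tri([(ct,T(*a)),(cs,S(*b))]) for a,b in zip(t,s)]));print(P.round(1),P.mean(0))
a=loc(np.array([onz(ct,T(*x),56) for x in t]));b=loc(np.array([onz(cs,S(*x),56) for x in s]));print(a.mean(0),b.mean(0))
# ledge ends of rails z55
print([loc(onz(ct,T(*x),55)).round(1).tolist() for x in ((238,73),(165,268),(92,463))])
print([loc(onz(cs,S(*x),55)).round(1).tolist() for x in ((122,310),(283,405),(452,503))])
print(telemetry.read_state()["clock"])
```

```text
[[ 54.3 189.9  52.1]
 [  5.2 190.   50.9]
 [  6.3  69.9  53.8]
 [ 55.6  70.7  52.6]] [ 30.35382485 130.11659524  52.33319515]
[ 30.99694906 129.72815837  56.        ] [ 27.64395403 131.3306225   56.        ]
[[67.2, 150.9, 55.0], [2.7, 150.7, 55.0], [-61.0, 150.5, 55.0]]
[[61.7, 150.5, 55.0], [-2.5, 150.7, 55.0], [-66.2, 150.4, 55.0]]
8.9
```

The leading edge is at y=190 and the rail ends are at 150.6, so the overhang is about 39.5 mm and plate y is about 129.5 mm. The triangulated height is unchanged from the start (52.3 against 52.4, the same calibration bias), so the plate is flat. I'm handing in.

```bash
python3 -c "
from cell import order; print(order.sign_off())"
```

```text
the job is handed in; nothing more can be done
None
```

I pushed the plain long plate about 157 mm along its lane with nearly closed fingertips, keeping contact forces to about 3 N. I then backed off along the lane, lifted clear and handed in at about 9 s on the clock.

**Plate position:** the last top and side views put its centre at about y = 129.5–130 mm in the ledge frame. About 39.5 mm sticks out beyond the open end, against the 28–52 mm allowed. It lies flat and in line with the lane.

**Everything else:** the short plate, lens barrel, jar and clamp block look unmoved, judged by eye from the pictures rather than measured. The arm stood clear of everything at the end.

**Disagreements:**
- **Height:** the top and side cameras together read about 4 mm low (plate top at 52.3–52.4 mm, both before and after the push). The two wrist-camera views before the push gave 56.0 mm, which matches the stated sizes.
- **Sideways position:** the top and side cameras differed by about 3 mm, which doesn't affect the result.

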